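Close the press mould and hold back its strap tensioner

TASK

Close up the loaded press mould: take the white plaster lid with the wooden knob and set it gently (not dropped) on the round white mould base until it is fully seated, then let go of it. Then push the white roller of the blue sprung tensioner arm towards the mould until its tooth clicks past the orange pawl and on a few millimetres, clear of the pawl, and finish while still holding the arm there against its spring, so that a colleague can hook on the strap. Leave the other lid, the loose cups, bowl, jar and brush where they are.

Things in the scene. Friction and masses are not known exactly. Their poses are not given: they have to be found in the camera images.
- mould_lid_grip (a point): The lid to use: round white plaster cap, 120 mm diameter, 24 mm high, lying hollow side down, 0.25 to 0.5 kg; on top an upright brown wooden knob, 28 mm diameter, 40 mm high. Point on the knob's axis 48 mm above the lid's underside (24 mm above the cap's flat top, 16 mm below the knob's top), z up. The hollow underneath is 96 mm in diameter, 12 mm deep.
- mould_seat (a point): Centre of the shoulder of the fixed white plaster mould base (120 mm diameter), 40 mm above the table: the lid's rim rests here; seated, its knob point is 48 mm straight above. Inside the shoulder a tapered boss rises 10 mm (90 mm diameter at foot, 82 at top) into the lid's hollow. Axes of the board: x roughly away from the robot, y to its left, z up.
- pivot (a point): Point on the tensioner arm's upright pivot axis, 95 mm above the table (in the air: the blue hub itself ends 40 mm above the table). Axes as the board; in them the mould's centre lies at x -70 mm, y +170 mm from here.
- roller (a point): Point on the axis of the white upright roller with a blue band near its top, 26 mm diameter, on the blue flat arm, 110 mm from the pivot axis. It stands from 32 to 110 mm above the table; this point is at 95 mm. Nothing within 80 mm of it is higher than 45 mm. Push it sideways or pinch it from above; it does not spin or come off. It moves on a level circle about the pivot.
- tensioner (a joint): Swing of the blue arm (rad): 0 at rest, growing as the roller nears the mould (clockwise from above), end stop 0.65. From the pivot it points to board -x, at 0 turned 0.436 rad towards -y. Its spring pushes the roller back with 4 N at 0, 9.5 N at 0.65; the pawl adds up to 7 N from 0.28 to 0.44. Click at about 0.44; let go, the pawl catches it at 0.436. Hold it beyond 0.47.
- pawl (a joint): Orange spring slider (pawl) beside the arm's end, moving along the board's x: 0 = fully out (m), up to 0.009 while the arm's tooth rides over it; springs back to 0 at the click.
- spare_lid_grip (a point): Other lid, too small, to be left alone: terracotta cap 86 mm diameter, 24 mm high, with a black knob 28 mm diameter, 40 mm high; point on the knob's axis 48 mm above its underside.
- cup0: Loose unfired grey clay cup, 72 mm wide, 75 mm high, standing on the table; origin at the centre of its underside. Leave alone.
- cup1: As cup0.
- cup2: As cup0.
- bowl: Dark clay bowl, 140 mm wide, 60 mm high; origin at the centre of its underside. Leave alone.
- jar: Amber jar with white cap, 64 mm wide, 100 mm high; origin at the centre of its underside. Leave alone.
- brush: Brush lying on the table to the robot's right; origin at its underside, handle along its own -x. Leave alone.
- station: Plywood board 290 x 350 mm, 12 mm thick, fixed to the table, carrying mould base, tensioner and pawl. Origin on its underside, axes as mould_seat. In this frame (mm): mould centre (0, 70), tensioner pivot (70, -100), pawl about (-85, -115) with its top 43 above the table.

How it is judged:
On the way, in this order (a step that is already met when the one before it is completed fails the run):
1. the mould lid is fully seated on the mould base and let go (horizontal distance between mould_lid_grip and mould_seat below 0.007 m and z of mould_lid_grip in the frame of mould_seat between 0.044 and 0.052 m and angle between mould_lid_grip's own z axis and vertical below 0.06 rad and contact force between the fingers and mould_lid below 0.3 N), for 0.2 s.
2. the tensioner arm is past the click, the pawl sprung back behind it (value of joint tensioner above 0.455 rad and value of joint pawl below 0.003 m), for 0.1 s.
At the end, for the whole second after the job is handed in: The lid is seated on the mould base (knob over the seat within 7 mm, height within 4 mm, tilt under 0.06 rad) and untouched by the fingers; the tensioner is held by the robot (over 2 N) beyond 0.47 rad, with the pawl sprung back (under 3 mm) and not carrying the arm (all of step 1 and value of joint tensioner above 0.47 rad and value of joint pawl below 0.003 m and contact force between any of the fingers, the arm and tensioner above 2 N and contact force between pawl and tensioner below 0.5 N); the arm keeps its last pose, push and grip.
It fails at once if the spare lid, a cup, the bowl, the jar or the brush is moved more than 30 mm (distance of any of spare_lid_grip, cup0, cup1, cup2, bowl, jar, brush from where it was at the start of the episode above 0.03 m).
It fails at once if the mould lid is dropped (falls faster than 0.6 m/s out of the fingers) (linear speed of mould_lid above 0.6 m/s and contact force between the fingers and mould_lid below 0.05 N).
It also fails if it takes over 51 s, if anything falls off the work surface, if the arm or the gripper's body presses on something with over 40 N, if the wrist force passes 120 N, or if a joint passes its speed limit or range.

ROBOT

A 7-joint arm with a two-finger parallel gripper is mounted at the origin on the work surface. World frame = base frame: x ahead of the robot, y to its left, z up, the work surface at z = 0. Lengths are in m, angles in rad, forces in N, time in s.
With the tool pointing down it reaches from about 0.4 to 0.85 m from the base axis. Payload 4.5 kg.
Tool frame: the origin (TCP) lies between the finger pads; the fingertips stand 8 mm ahead of it and the grasp point (between the pads) lies 11 mm behind it (robot.tips_ahead is the distance from the TCP to the fingertips, in m); z points along the fingers, y is the direction in which the jaws open and shut (so a half turn about z gives the same grasp; the last joint's range is limited). The gripper opens to 88 mm and grips with 3 to 60 N. Pads are 18 mm wide; open, the fingers measure 123 mm over their backs; the gripper's body (75 mm by 187 mm) begins 45 mm behind the grasp point.
Start: joints at [1.173, 0.689, -0.195, 1.565, 0.157, 0.902, -0.215], TCP at [0.262, -0.568, 0.247] pointing down, gripper open.
Joint ranges: [-3.01, 3.01], [-0.46, 2.08], [-1.47, 1.51], [0.13, 2.56], [-1, 4.14], [0.04, 2.09], [-2.66, 2.66]. Speed limits (rad/s): [2.57, 2.57, 3.14, 3.14, 3.14, 3.14, 3.14].

INTERFACE

Orientations are given as a rotation vector (axis times angle).
In Python, from plant import sensors, imaging, order, robot gives the robot as it stands. The module is installed in compiled form; this text tells all that it offers.
- The arm moves only by the tool send_rows, never from a script. Its argument "rows" is a list of rows, each a list of 3 entries, a list of its own where there are three numbers: the shift along the tool's x, y, z in mm, then the turn, a rotation vector about the tool's x, y, z in degrees, then the finger opening in mm, from 0 to 88.1. In form: [[[x, y, z], [wx, wy, wz], jaw], ...]. A call has exactly 5 rows; each row is the pose to reach, as a shift and turn from the pose commanded when the call began, along the tool's axes at that moment; what a row does not reach only later rows make up. A row lasts 1/8 s, in which the tool goes at most 62.5 mm and 10.7 degrees, less where a joint would pass 70% of its speed; a pose out of reach is approached as far as the arm can. A call with a gripper value outside its range is refused whole. The fingers move at their own pace and stop on an object; "squeeze" is the grip in N (left out, the last holds). Time passes only in rows, so rows that repeat a pose let the fingers close, or fill a call up. It gives the time, the measured TCP pose, the force and the opening at its end, in the units of the state.
- sensors.get_obs(): the state, without advancing time (a new reading comes with each control period).
- imaging.grab_frame(name): name is "side" or "top"; returns (picture, depth): 400x640x3 uint8, blue, green, red; 400x640 float32, m along the optical axis (not along the pixel's ray), 0 where there is no reading.
- imaging.get_calibration(name): a dict with "intrinsics" (3x3 intrinsics, pixels), "rvec" (rotation vector, rad) and "tvec" (3), from world to camera coordinates, as OpenCV has them. Camera axes: x right, y down, z forward; pixel columns grow to the right and rows downward; lengths in m; the calibration is good to about 2 mm. A picture is of the moment at which its call begins. get_calibration takes no time and is no camera call.
- order.sign_off(): hands the job in, once; it reports no verdict.
The state is a dict: "time": time; "joint_positions": joint angles; "joint_velocities": joint speeds; "joint_torque": joint torques, N m; "tcp_pos": TCP position; "tool_rot": TCP orientation; "force": force on the tool from outside, world axes, zero at the start; "ft_torque": the same for the moment, N m; "finger_gap": finger opening in m.
Only numpy, scipy, OpenCV 4.12 (cv2) and the standard library are available. Lean on these libraries where they do the work, as an engineer would, in place of code of your own. Each camera call takes 0.05 s, during which the arm holds its last target.

## Working session

There is one attempt and no reset: what is moved stays moved. The work goes in short steps, Python scripts to look and compute and a tool call to move; the robot and the scene stay as the last step left them, time stands still between calls to the robot, and variables do not carry over. Pictures are saved under pics/ and viewed, and the job is handed in when it is done.

Besides the shell and the picture viewer there is one more tool, called in YAML: its name, and indented under it one key for each argument. send_rows: Moves the arm, as the interface text tells. Its arguments: {"type":"object","properties":{"rows":{"type":"array"},"squeeze":{"type":"number"}},"required":["rows"]}

```bash
ls; mkdir -p pics; cat > h.py <<'E'
import numpy as np, cv2
from plant import sensors, imaging, order, robot
def cal(n):
    c=imaging.get_calibration(n); R=cv2.Rodrigues(np.array(c["rvec"],float))[0]
    return np.array(c["intrinsics"],float),R,np.array(c["tvec"],float).ravel()
def ray_z(n,u,v,z):
    K,R,t=cal(n); d=R.T@np.linalg.inv(K)@np.array([u,v,1.]); o=-R.T@t
    return o+d*(z-o[2])/d[2]
def cloud(n,D):
    K,R,t=cal(n); v,u=np.mgrid[:D.shape[0],:D.shape[1]]
    P=np.stack([(u-K[0,2])/K[0,0]*D,(v-K[1,2])/K[1,1]*D,D],-1)
    return (P-t)@R
E
python3 - <<'E'
from h import *
for n in("side","top"):
    p,d=imaging.grab_frame(n); cv2.imwrite(f"pics/{n}0.png",p); np.savez(f"{n}0.npz",p=p,d=d)
    K,R,t=cal(n); print(n,K.round(1).tolist(),(-R.T@t).round(3),R[2].round(2))
print(sensors.get_obs()); print(robot)
E
```

```text
pics
side [[508.5, 0.0, 320.0], [0.0, 508.5, 201.4], [0.0, 0.0, 1.0]] [0.111 1.1   0.989] [ 0.29 -0.73 -0.62]
top [[427.0, 0.0, 316.3], [0.0, 427.0, 193.6], [0.0, 0.0, 1.0]] [0.358 0.04  1.629] [ 0.11 -0.01 -0.99]
{'time': 0.1, 'joint_positions': array([ 1.17282589,  0.68988401, -0.19453071,  1.56617557,  0.15729929,
        0.9025248 , -0.21512933]), 'joint_velocities': array([-2.19114333e-04, -3.02322291e-03, -5.36167622e-04, -2.90617933e-03,
        3.83443568e-04, -2.27138119e-03,  5.79139999e-05]), 'joint_torque': array([-3.76841286e-03, -5.28502822e+01, -1.27166491e+00, -1.53838509e+01,
       -5.25815645e-02,  1.99753456e-03,  3.80412450e-05]), 'tcp_pos': array([ 0.26129495, -0.56717668,  0.24601773]), 'tool_rot': array([-3.06715154e+00, -6.72710251e-01,  7.09120356e-04]), 'force': array([ 0.47556994, -0.29859397, -0.27637167]), 'ft_torque': array([ 0.0232284 , -0.06325985, -0.00067601]), 'finger_gap': 0.08844583489493758}
<Robot object at 0x7fd7c3563e00>
```

View pics/top0.png

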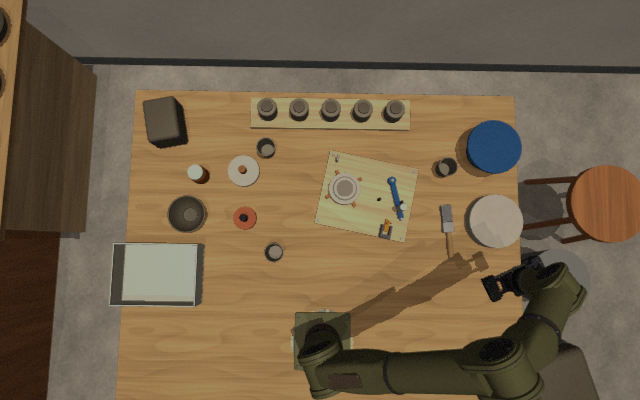

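View pics/side0.png

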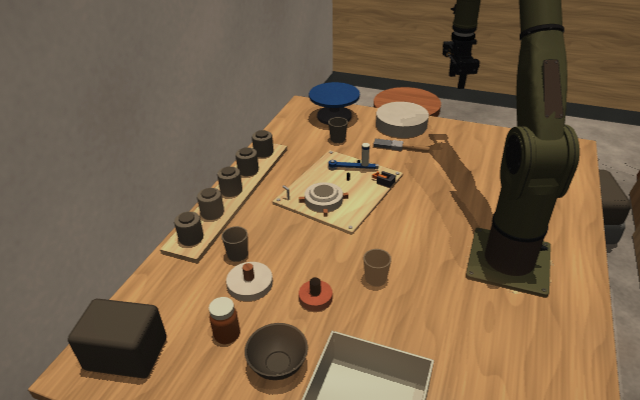

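Top view: the white lid with its brown knob is at about (243,170), the mould base at (344,189), the blue arm's hub at (391,181) with its roller near (402,206), and the pawl at (386,229). Next I'll measure them.

```bash
python3 - <<'E'
from h import *
T=np.load("top0.npz");S=np.load("side0.npz")
a=cv2.resize(T["p"][120:250,220:430],None,fx=3.8,fy=3.8,interpolation=cv2.INTER_CUBIC);cv2.imwrite("pics/topz.png",a)
b=cv2.resize(S["p"][130:310,210:410],None,fx=3.3,fy=3.3,interpolation=cv2.INTER_CUBIC);cv2.imwrite("pics/sidez.png",b)
for n,Q in(("top",T),("side",S)):
    hsv=cv2.cvtColor(Q["p"],cv2.COLOR_BGR2HSV)
    C=cloud(n,Q["d"])
    pts={"top":[(243,170),(242,169),(255,180),(344,189),(358,189),(391,181),(403,205),(402,208),(386,229),(300,300),(244,217)],
     "side":[(249,268),(249,285),(324,190),(365,148),(335,164),(384,178)]}[n]
    for u,v in pts: print(n,u,v,hsv[v,u],C[v,u].round(3))
E
```

```text
top 243 170 [ 13 162 142] [0.621 0.302 0.064]
top 242 169 [ 13 156 139] [0.625 0.305 0.065]
top 255 180 [ 19  51 124] [0.591 0.262 0.022]
top 344 189 [ 18  62 128] [ 0.558 -0.074  0.05 ]
top 358 189 [ 20  47 164] [ 0.56  -0.128  0.042]
top 391 181 [106  64  95] [ 0.593 -0.253  0.037]
top 403 205 [ 35  26 168] [ 0.497 -0.282  0.106]
top 402 208 [ 36  21 169] [ 0.486 -0.278  0.109]
top 386 229 [ 17 188 164] [ 0.412 -0.234  0.032]
top 300 300 [ 17 133 152] [ 0.144  0.083 -0.003]
top 244 217 [ 0 20 39] [0.447 0.292 0.063]
side 249 268 [ 11 167 134] [0.62  0.314 0.062]
side 249 285 [ 18  59 202] [0.615 0.334 0.022]
side 324 190 [ 17  80 112] [ 0.562 -0.08   0.046]
side 365 148 [107 162  33] [ 0.486 -0.262  0.106]
side 335 164 [107 170  39] [ 0.585 -0.249  0.03 ]
side 384 178 [ 4 29 62] [ 0.407 -0.221  0.032]
```

View pics/topz.png

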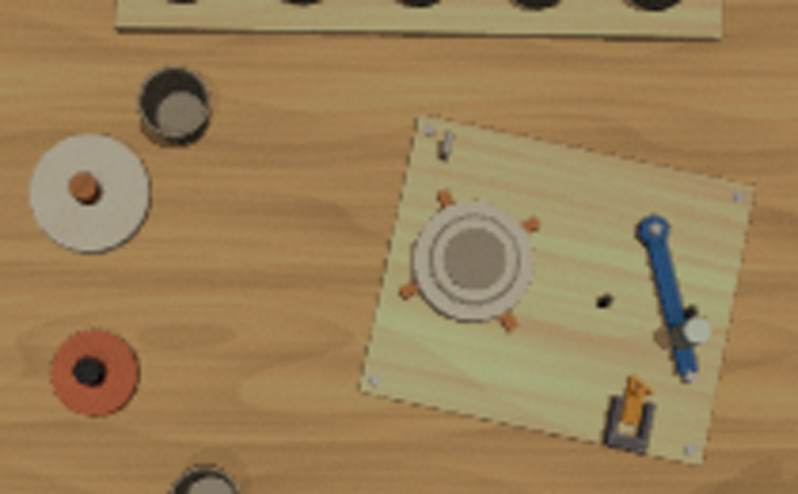

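View pics/sidez.png

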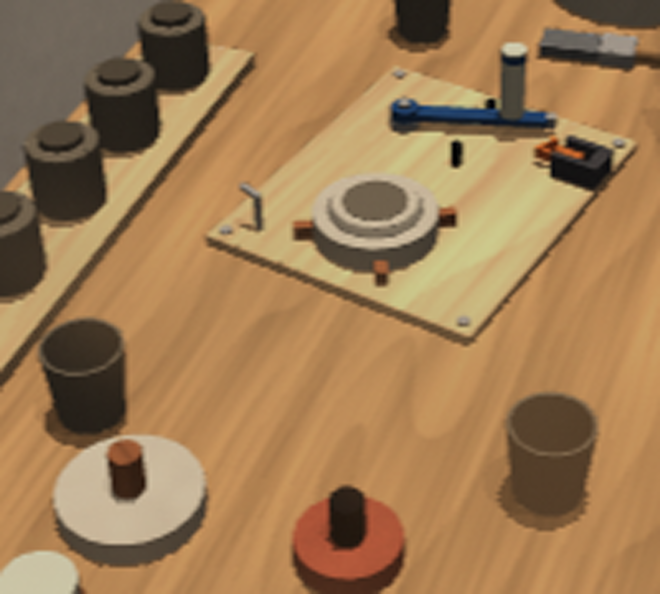

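```bash
cat > m.py <<'E'
from h import *
def circ(n,Q,roi,mask,z,show=""):
    x0,y0,x1,y1=roi
    m=np.zeros(mask.shape,np.uint8); m[y0:y1,x0:x1]=mask[y0:y1,x0:x1]*255
    cs,_=cv2.findContours(m,cv2.RETR_EXTERNAL,cv2.CHAIN_APPROX_NONE)
    c=cv2.convexHull(max(cs,key=cv2.contourArea)).reshape(-1,2).astype(float)
    P=np.array([ray_z(n,u,v,z)[:2] for u,v in c])
    # least-squares circle
    A=np.c_[2*P,np.ones(len(P))]; s=np.linalg.lstsq(A,(P**2).sum(1),rcond=None)[0]
    r=np.sqrt(s[2]+s[0]**2+s[1]**2)
    print(n,show,"c",s[:2].round(4),"d",(2*r).round(4),"px",c.mean(0).round(1),"n",len(c))
    return s[:2]
E
python3 - <<'E'
from m import *
T=np.load("top0.npz");S=np.load("side0.npz")
ht=cv2.cvtColor(T["p"],cv2.COLOR_BGR2HSV).astype(int);hs=cv2.cvtColor(S["p"],cv2.COLOR_BGR2HSV).astype(int)
Ct=cloud("top",T["d"]);Cs=cloud("side",S["d"])
# height masks from depth (camera-based), plus colours
circ("top",T,(222,148,265,192),(ht[...,1]<95)&(ht[...,2]>90),.024,"lid colour")
circ("top",T,(222,148,265,192),(Ct[...,2]>.015)&(Ct[...,2]<.1),.024,"lid depth")
circ("side",S,(222,262,276,302),(abs(Cs[...,2]-.022)<.006)&(hs[...,1]<100),.024,"lid depth")
circ("top",T,(222,148,262,190),(ht[...,0]<18)&(ht[...,1]>130)&(Ct[...,2]>.055),.064,"knob top")
circ("top",T,(325,170,364,208),(ht[...,1]<80),.040,"mould colour")
circ("top",T,(322,170,364,208),(Ct[...,2]>.032),.040,"mould depth")
circ("side",S,(300,175,350,215),(Cs[...,2]>.033),.040,"mould depth")
circ("top",T,(335,178,354,200),(Ct[...,2]>.046),.050,"boss")
circ("top",T,(385,174,397,186),(ht[...,0]>95)&(ht[...,1]>50),.040,"hub blue")
circ("top",T,(397,198,410,214),(Ct[...,2]>.09),.110,"roller top")
circ("side",S,(355,135,375,152),(Cs[...,2]>.10),.110,"roller top")
# board corners
m=(abs(Ct[...,2]-.012)<.1)
bm=(ht[...,0]>19)&(ht[...,0]<35)&(ht[...,1]>50)&(ht[...,2]>120); m2=np.zeros(bm.shape,np.uint8); m2[148:245,310:422]=bm[148:245,310:422]*255
m2=cv2.morphologyEx(m2,cv2.MORPH_CLOSE,np.ones((5,5)))
cs,_=cv2.findContours(m2,cv2.RETR_EXTERNAL,cv2.CHAIN_APPROX_NONE); c=max(cs,key=cv2.contourArea).reshape(-1,2)
P=np.array([ray_z("top",u,v,.012)[:2] for u,v in c]).astype(np.float32)
print("board",cv2.minAreaRect(P), cv2.boxPoints(cv2.minAreaRect(P)).round(3).tolist())
E
```

```text
top lid colour c [0.6268 0.3079] d 0.1205 px [245.5 170. ] n 27
top lid depth c [0.6273 0.3072] d 0.1191 px [243.5 168.9] n 22
side lid depth c [0.6234 0.3142] d 0.1212 px [246.8 279.8] n 24
top knob top c [0.626  0.3063] d 0.0235 px [242.1 168.9] n 10
top mould colour c [ 0.5494 -0.0673] d 0.16 px [345.2 186.8] n 8
top mould depth c [ 0.5633 -0.0758] d 0.1201 px [344.3 188.6] n 19
side mould depth c [ 0.5587 -0.0688] d 0.1211 px [324.9 193.2] n 22
top boss c [ 0.5616 -0.0763] d 0.0837 px [344.3 189.2] n 11
top hub blue c [ 0.5917 -0.2556] d 0.0331 px [391.3 180.6] n 7
top roller top c [ 0.4907 -0.2804] d 0.0265 px [402.3 206.8] n 9
side roller top c [ 0.4849 -0.2713] d 0.03 px [366.  145.6] n 8
board ((0.539324164390564, -0.1590874046087265), (0.354982852935791, 0.28838497400283813), 78.58577728271484) [[0.3630000054836273, -0.3050000071525574], [0.6460000276565552, -0.3619999885559082], [0.7160000205039978, -0.014000000432133675], [0.43299999833106995, 0.0430000014603138]]
```

```bash
cat > s.py <<'E'
from h import *
from scipy.spatial.transform import Rotation as Ro
o=sensors.get_obs(); R=Ro.from_rotvec(o["tool_rot"])
def to(p,yaw=0):
    "tool shift mm and turn deg to reach TCP p with tool x at world angle yaw(deg), pointing down"
    G=Ro.from_euler("z",yaw,degrees=True)*Ro.from_matrix(np.diag([1,-1,-1.]))
    print("shift",(R.inv().apply(np.array(p)-o["tcp_pos"])*1000).round(1),"turn",np.degrees((R.inv()*G).as_rotvec()).round(2))
def st():
    print("t",o["time"],"p",o["tcp_pos"].round(4),"yaw/tilt",np.degrees(Ro.from_matrix(R.as_matrix()@np.diag([1,-1,-1])).as_rotvec()).round(2),"F",o["force"].round(1),"gap",round(o["finger_gap"],4),"j",o["joint_positions"].round(2))
E
python3 - <<'E'
from s import *
st(); to([.45,-.45,.27])
E
```

```text
t 0.1 p [ 0.2613 -0.5672  0.246 ] yaw/tilt [ 0.09  0.03 24.74] F [ 0.5 -0.3 -0.3] gap 0.0884 j [ 1.17  0.69 -0.19  1.57  0.16  0.9  -0.22]
shift [220.4 -27.5 -24. ] turn [-0.09  0.03 24.74]
```

send_rows:
  rows:
    - [[45,-5,-24],[0,0,8],60]
    - [[90,-10,-24],[0,0,16],60]
    - [[135,-17,-24],[0,0,24.7],60]
    - [[180,-22,-24],[0,0,24.7],60]
    - [[220,-27,-24],[0,0,24.7],60]

```text
time: 0.72
tcp_pos: [0.4515, -0.4495, 0.2703]
tool_rot: [-3.141, -0.003, 0.001]
force: [0.9, -0.7, -0.1]
finger_gap: 0.06
```

```bash
python3 - <<'E'
from s import *
st(); to([.626,.307,.20])
E
```

```text
t 0.725 p [ 0.4515 -0.4495  0.2703] yaw/tilt [0.04 0.03 0.1 ] F [ 0.9 -0.7 -0.1] gap 0.06 j [ 0.74  0.68 -0.05  1.5   0.04  0.96 -0.89]
shift [ 175.8 -756.2   70.8] turn [-0.04  0.03  0.1 ]
```

send_rows:
  rows:
    - [[18,-58,0],[0,0,0],60]
    - [[36,-116,0],[0,0,0],60]
    - [[54,-174,0],[0,0,0],60]
    - [[72,-232,0],[0,0,0],60]
    - [[90,-290,0],[0,0,0],60]

```text
time: 1.35
tcp_pos: [0.5401, -0.159, 0.2705]
tool_rot: [-3.141, -0.001, 0.001]
force: [0.2, 1.6, -0.9]
finger_gap: 0.0603
```

send_rows:
  rows:
    - [[18,-58,0],[0,0,0],60]
    - [[36,-116,0],[0,0,0],60]
    - [[54,-174,0],[0,0,0],60]
    - [[72,-232,0],[0,0,0],60]
    - [[80,-290,0],[0,0,0],60]

```text
time: 1.98
tcp_pos: [0.6201, 0.131, 0.2702]
tool_rot: [3.141, 0.001, -0.0]
force: [0.2, 0.5, 0.0]
finger_gap: 0.0597
```

```bash
python3 - <<'E'
from s import *
st(); to([.626,.307,.20])
E
```

```text
t 1.975 p [0.6201 0.131  0.2702] yaw/tilt [-0.02  0.01  0.04] F [0.2 0.5 0. ] gap 0.0597 j [-0.28  0.67 -0.    1.52  0.    0.95 -1.85]
shift [   6.  -176.    70.2] turn [0.02 0.01 0.04]
```

send_rows:
  rows:
    - [[2,-50,20],[0,0,0],60]
    - [[4,-100,50],[0,0,0],60]
    - [[5,-150,80],[0,0,0],60]
    - [[5.5,-178,120],[0,0,0],60]
    - [[5.5,-178,150],[0,0,0],60]

```text
time: 2.6
tcp_pos: [0.6227, 0.3114, 0.1181]
tool_rot: [-3.14, -0.009, 0.005]
force: [0.5, 0.1, 0.7]
finger_gap: 0.0595
```

```bash
python3 - <<'E'
from s import *
st(); to([.6255,.309,.037])
for n in("side","top"):
    p,d=imaging.grab_frame(n); np.savez(f"{n}1.npz",p=p,d=d)
    K,Rr,t=cal(n)
    for q in (o["tcp_pos"]+[0,0,-.008],[.6255,.309,.064]):
        c=Rr@np.array(q)+t; c=K@c/c[2]; print(n,c.round(1))
    z=(c[:2]/c[2]).astype(int); x,y=z; a=p[max(0,y-70):y+60,max(0,x-80):x+80]; print(x-80,y-70)
    cv2.imwrite(f"pics/{n}1.png",cv2.resize(a,None,fx=4,fy=4,interpolation=cv2.INTER_CUBIC))
E
```

```text
t 2.6 p [0.6227 0.3114 0.1181] yaw/tilt [0.1  0.17 0.35] F [0.5 0.1 0.7] gap 0.0595 j [-0.53  0.93  0.01  1.43 -0.01  0.78 -2.08]
shift [ 3.   2.5 81.1] turn [-0.1   0.17  0.35]
side [246.4 253.6   1. ]
side [247.9 265.8   1. ]
167 195
top [238.3 167.5   1. ]
top [241.1 168.9   1. ]
161 98
```

View pics/side1.png

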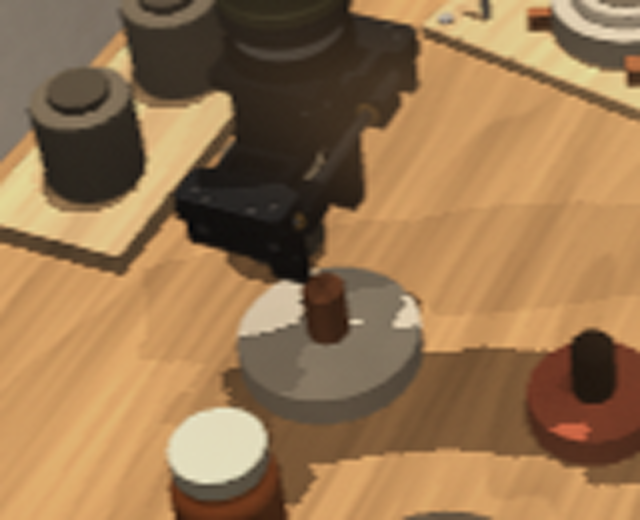

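View pics/top1.png

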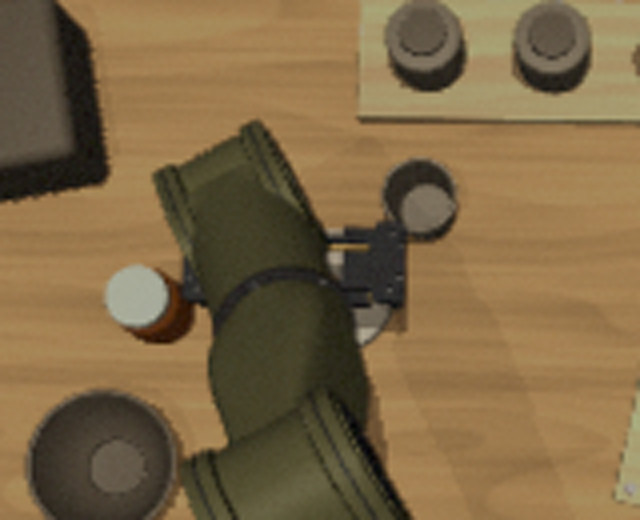

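send_rows:
  rows:
    - [[1,1,25],[0,0,0],60]
    - [[1,1,50],[0,0,0],60]
    - [[1,1,70],[0,0,0],60]
    - [[1,1,81],[0,0,0],60]
    - [[1,1,81],[0,0,0],60]

```text
time: 3.32
tcp_pos: [0.6259, 0.3058, 0.0394]
tool_rot: [3.141, 0.001, -0.001]
force: [-0.7, -0.2, 0.4]
finger_gap: 0.0598
```

```bash
python3 - <<'E'
from s import *
st()
p,d=imaging.grab_frame("side"); cv2.imwrite("pics/side2.png",cv2.resize(p[195:325,167:327],None,fx=4,fy=4,interpolation=cv2.INTER_CUBIC))
E
```

```text
t 3.325 p [0.6259 0.3058 0.0394] yaw/tilt [-0.03  0.04  0.03] F [-0.7 -0.2  0.4] gap 0.0598 j [-0.52  1.04  0.01  1.45 -0.01  0.65 -2.08]
```

View pics/side2.png

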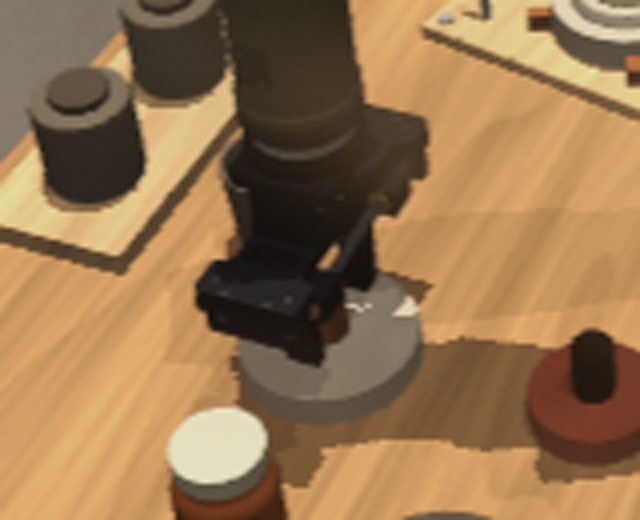

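The side view shows the near finger at crop (307,345) in front of the knob at (330,310), which is the offset I expected for a centred grasp. Closing the fingers.

send_rows:
  rows:
    - [[0,0,1],[0,0,0],20]
    - [[0,0,1],[0,0,0],20]
    - [[0,0,1],[0,0,0],20]
    - [[0,0,1],[0,0,0],20]
    - [[0,0,1],[0,0,0],20]
  squeeze: 30

```text
time: 4.0
tcp_pos: [0.6263, 0.3071, 0.0392]
tool_rot: [-3.14, -0.002, -0.001]
force: [0.6, 1.3, 1.5]
finger_gap: 0.0272
```

send_rows:
  rows:
    - [[0,0,-10],[0,0,0],20]
    - [[0,0,-25],[0,0,0],20]
    - [[0,0,-45],[0,0,0],20]
    - [[0,0,-70],[0,0,0],20]
    - [[0,0,-90],[0,0,0],20]

```text
time: 4.62
tcp_pos: [0.6266, 0.3061, 0.1311]
tool_rot: [-3.141, -0.001, -0.003]
force: [0.4, -0.1, -4.1]
finger_gap: 0.0272
```

```bash
python3 - <<'E'
from s import *
st(); to([.562,-.0745,.16])
E
```

```text
t 4.625 p [0.6266 0.3061 0.1311] yaw/tilt [ 0.03 -0.1   0.03] F [ 0.4 -0.1 -4.1] gap 0.0272 j [-0.53  0.92  0.01  1.42 -0.01  0.8  -2.08]
shift [-64.7 380.5 -29.3] turn [-0.03 -0.1   0.03]
```

send_rows:
  rows:
    - [[-3,15,-5],[0,0,0],20]
    - [[-9,50,-15],[0,0,0],20]
    - [[-16,95,-25],[0,0,0],20]
    - [[-24,140,-29],[0,0,0],20]
    - [[-32,185,-29],[0,0,0],20]

```text
time: 5.25
tcp_pos: [0.5932, 0.1179, 0.1578]
tool_rot: [3.14, -0.0, -0.001]
force: [0.3, -0.3, -4.5]
finger_gap: 0.027
```

send_rows:
  rows:
    - [[-8,45,0],[0,0,0],20]
    - [[-16,90,0],[0,0,0],20]
    - [[-24,135,0],[0,0,0],20]
    - [[-30,170,0],[0,0,0],20]
    - [[-33,195,0],[0,0,0],20]

```text
time: 5.88
tcp_pos: [0.5593, -0.0777, 0.1575]
tool_rot: [3.14, -0.004, -0.003]
force: [-0.1, 0.2, -4.4]
finger_gap: 0.0265
```

send_rows:
  rows:
    - [[0,0,5],[0,0,0],20]
    - [[0,0,15],[0,0,0],20]
    - [[0,0,25],[0,0,0],20]
    - [[0,0,35],[0,0,0],20]
    - [[0,0,35],[0,0,0],20]

```text
time: 6.5
tcp_pos: [0.5606, -0.0733, 0.1216]
tool_rot: [-3.141, -0.003, 0.004]
force: [0.7, -0.4, -3.5]
finger_gap: 0.0269
```

```bash
python3 - <<'E'
from s import *
st(); to([.5625,-.076,.079])
for n in("side","top"):
    p,d=imaging.grab_frame(n); np.savez(f"{n}3.npz",p=p,d=d)
    x,y={"side":(325,185),"top":(344,189)}[n]; a=p[y-60:y+60,x-80:x+80]
    cv2.imwrite(f"pics/{n}3.png",cv2.resize(a,None,fx=4.5,fy=4.5,interpolation=cv2.INTER_CUBIC))
E
```

```text
t 6.5 p [ 0.5606 -0.0733  0.1216] yaw/tilt [0.01 0.13 0.1 ] F [ 0.7 -0.4 -3.5] gap 0.0269 j [ 0.08  0.79 -0.06  1.85  0.09  0.5  -1.61]
shift [ 2.   2.7 42.6] turn [-0.01  0.13  0.1 ]
```

View pics/side3.png

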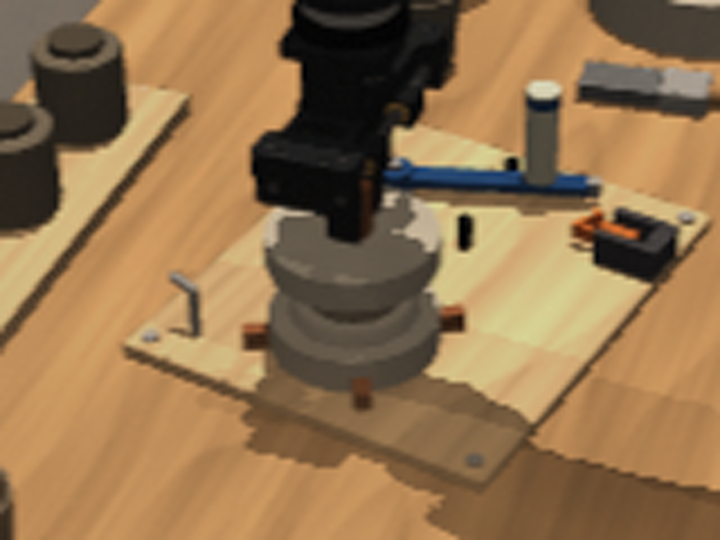

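View pics/top3.png

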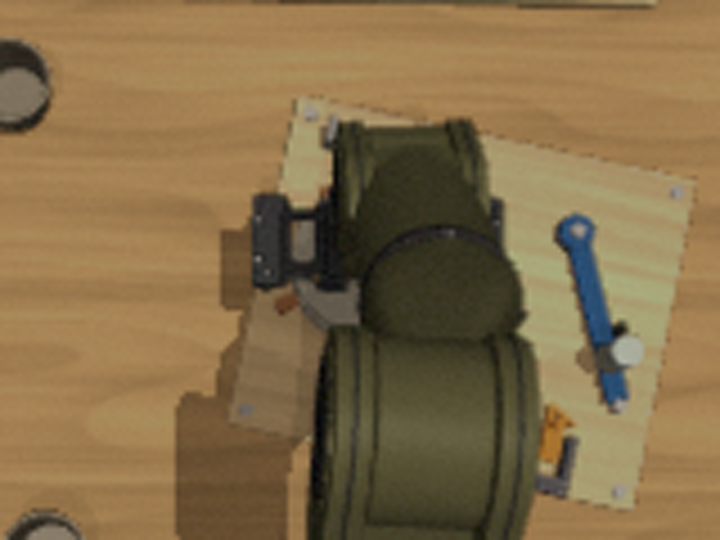

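Side view: the lid (crop x 266–440) hangs directly over the mould (269–440). I'll work out the offset in this same view.

```bash
python3 - <<'E'
from m import *
S=np.load("side3.npz");Cs=cloud("side",S["d"]);h=cv2.cvtColor(S["p"],cv2.COLOR_BGR2HSV).astype(int)
z=Cs[...,2]
m=(z>.078)&(z<.109)&(h[...,1]<100)&(Cs[...,1]<.02)
m[:168]=0
a=np.where(m,255,0).astype(np.uint8)[125:245,245:405]; cv2.imwrite("pics/mask3.png",cv2.resize(a,None,fx=4,fy=4,interpolation=0))
# lower silhouette: leftmost/rightmost columns per mask, for lid & mould
circ("side",S,(300,165,350,200),m,.1063,"lid top")
for nm,mm in(("lid",m),("mould shoulder wall",(z>.02)&(z<.045)&(h[...,1]<100))):
    mm=mm.copy(); mm[:,:295]=0;mm[:,355:]=0; c=np.where(mm.any(0))[0]; print(nm,c.min(),c.max())
P=Cs[m]; print(np.median(P,0), np.percentile(P[:,2],[5,50,95]).round(4))
E
```

```text
side lid top c [ 0.552  -0.0525] d 0.1317 px [323.9 181.8] n 17
lid 304 343
mould shoulder wall 295 354
[ 0.56413007 -0.03382096  0.10120482] [0.0827 0.1012 0.1069]
```

View pics/mask3.png

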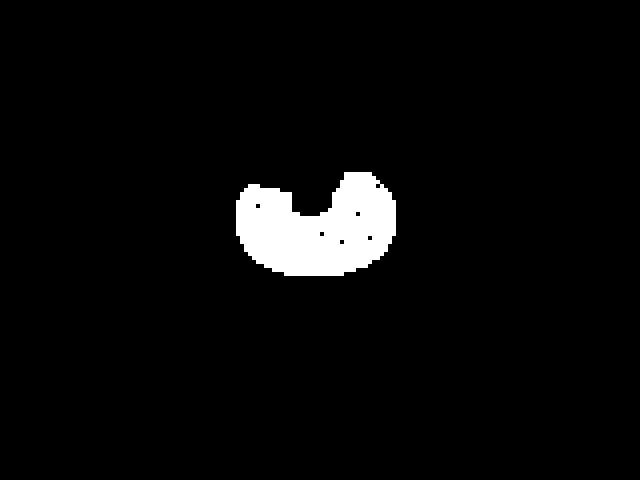

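```bash
python3 - <<'E'
from m import *
for f,z0,roi in(("side3.npz",.1063,(300,165,350,200)),("side0.npz",.040,(300,175,350,215)),("side0.npz",.024,(222,255,276,302))):
    S=np.load(f);Cs=cloud("side",S["d"]);z=Cs[...,2];h=cv2.cvtColor(S["p"],cv2.COLOR_BGR2HSV).astype(int)
    for dz in(.003,.005,.007):
        circ("side",S,roi,(z>z0-dz)&(z<z0+.008)&(h[...,1]<100)&(h[...,2]>50),z0,f"{z0} {dz}")
        # depth-only: wall/rim points fit: bottom half boundary
E
```

```text
side 0.1063 0.003 c [ 0.5579 -0.0659] d 0.1183 px [327.1 178.3] n 16
side 0.1063 0.005 c [ 0.5571 -0.0653] d 0.1193 px [323.5 178.7] n 19
side 0.1063 0.007 c [ 0.5567 -0.065 ] d 0.1216 px [323.6 179.7] n 17
side 0.04 0.003 c [ 0.5586 -0.0704] d 0.119 px [322.3 192.7] n 18
side 0.04 0.005 c [ 0.5586 -0.0696] d 0.1202 px [322.7 194.1] n 21
side 0.04 0.007 c [ 0.5587 -0.0689] d 0.1212 px [324.  193.2] n 21
side 0.024 0.003 c [0.6241 0.313 ] d 0.1194 px [248.5 277.3] n 19
side 0.024 0.005 c [0.624  0.3138] d 0.1203 px [249.2 279.3] n 24
side 0.024 0.007 c [0.6235 0.3141] d 0.121 px [246.8 279.8] n 24
```

send_rows:
  rows:
    - [[1.5,3,5],[0,0,0],20]
    - [[1.5,3,12],[0,0,0],20]
    - [[1.5,3,20],[0,0,0],20]
    - [[1.5,3,24],[0,0,0],20]
    - [[1.5,3,24],[0,0,0],20]

```text
time: 7.22
tcp_pos: [0.5625, -0.0769, 0.0982]
tool_rot: [-3.142, -0.001, 0.001]
force: [-0.7, 0.5, -3.2]
finger_gap: 0.0272
```

```bash
python3 - <<'E'
from s import *
from m import circ
st()
p,S=imaging.grab_frame("side"); 
o=sensors.get_obs(); print(o["tcp_pos"].round(4))
z0=o["tcp_pos"][2]-.0152;Cs=cloud("side",S);z=Cs[...,2];h=cv2.cvtColor(p,cv2.COLOR_BGR2HSV).astype(int)
for dz in(.003,.005): circ("side",0,(300,165,350,205),(z>z0-dz)&(z<z0+.008)&(h[...,1]<100)&(h[...,2]>50),z0,f"{dz}")
E
```

```text
t 7.225 p [ 0.5625 -0.0769  0.0982] yaw/tilt [0.   0.05 0.05] F [-0.7  0.5 -3.2] gap 0.0272 j [ 0.09  0.83 -0.06  1.86  0.1   0.46 -1.61]
[ 0.5628 -0.0769  0.0986]
side 0.003 c [ 0.5595 -0.0707] d 0.1172 px [324.2 183.1] n 15
side 0.005 c [ 0.5588 -0.0696] d 0.1189 px [323.5 183.9] n 18
```

In the side view the lid at (.559,-.070) now matches the mould. Descending slowly.

send_rows:
  rows:
    - [[0,0,3],[0,0,0],20]
    - [[0,0,6],[0,0,0],20]
    - [[0,0,9],[0,0,0],20]
    - [[0,0,12],[0,0,0],20]
    - [[0,0,14],[0,0,0],20]

```text
time: 7.9
tcp_pos: [0.5628, -0.077, 0.0845]
tool_rot: [3.142, 0.001, -0.0]
force: [-0.5, 0.3, -4.7]
finger_gap: 0.0272
```

send_rows:
  rows:
    - [[0,0,1.5],[0,0,0],20]
    - [[0,0,3],[0,0,0],20]
    - [[0,0,4.5],[0,0,0],20]
    - [[0,0,5.5],[0,0,0],20]
    - [[0,0,5.5],[0,0,0],20]

```text
time: 8.52
tcp_pos: [0.5628, -0.077, 0.0792]
tool_rot: [3.142, 0.001, -0.0]
force: [0.2, -1.1, -4.4]
finger_gap: 0.0272
```

```bash
python3 - <<'E'
from s import *
st()
E
```

```text
t 8.525 p [ 0.5628 -0.077   0.0792] yaw/tilt [-0.    0.    0.04] F [ 0.2 -1.1 -4.4] gap 0.0272 j [ 0.09  0.86 -0.05  1.86  0.1   0.42 -1.61]
```

send_rows:
  rows:
    - [[0,0,0.3],[0,0,0],20]
    - [[0,0,0.6],[0,0,0],20]
    - [[0,0,0.9],[0,0,0],20]
    - [[0,0,1.2],[0,0,0],20]
    - [[0,0,1.2],[0,0,0],20]

```text
time: 9.15
tcp_pos: [0.5629, -0.077, 0.079]
tool_rot: [3.141, 0.001, 0.001]
force: [-3.3, 1.5, 7.3]
finger_gap: 0.0271
```

The contact force came on at TCP z .079, the predicted seating height. Releasing.

send_rows:
  rows:
    - [[0,0,-0.5],[0,0,0],32]
    - [[0,0,-0.5],[0,0,0],38]
    - [[0,0,-0.5],[0,0,0],44]
    - [[0,0,-0.5],[0,0,0],50]
    - [[0,0,-0.5],[0,0,0],55]

```text
time: 9.78
tcp_pos: [0.5629, -0.077, 0.0784]
tool_rot: [3.142, 0.001, 0.0]
force: [0.4, -0.5, -0.2]
finger_gap: 0.0547
```

send_rows:
  rows:
    - [[0,0,-0.5],[0,0,0],55]
    - [[0,0,-10],[0,0,0],55]
    - [[0,0,-40],[0,0,0],55]
    - [[0,0,-70],[0,0,0],55]
    - [[0,0,-100],[0,0,0],55]

```text
time: 10.4
tcp_pos: [0.5628, -0.077, 0.1801]
tool_rot: [3.141, 0.001, 0.001]
force: [-0.2, 0.4, 0.1]
finger_gap: 0.0549
```

```bash
python3 - <<'E'
from s import *
st()
a=np.radians(11.55)
mo=np.array([.562,-.0765]); B=np.array([[np.cos(a),np.sin(a)],[-np.sin(a),np.cos(a)]])
pv=mo+B@np.array([.07,-.17]); print("pivot",pv.round(4))
for q in(0,.1,.2,.3,.4,.5,.55,.6):
    f=np.pi+.436-a-q; print(q,(pv+.11*np.array([np.cos(f),np.sin(f)])).round(4))
to([.4905,-.281,.15],np.degrees(.436-a))
E
```

```text
t 10.4 p [ 0.5628 -0.077   0.1801] yaw/tilt [-0.01 -0.03  0.04] F [-0.2  0.4  0.1] gap 0.0549 j [ 0.1   0.7  -0.07  1.81  0.08  0.63 -1.59]
pivot [ 0.5965 -0.2571]
0 [ 0.4896 -0.2826]
0.1 [ 0.4875 -0.2718]
0.2 [ 0.4866 -0.2609]
0.3 [ 0.4868 -0.2499]
0.4 [ 0.488  -0.2389]
0.5 [ 0.4904 -0.2282]
0.55 [ 0.492  -0.2229]
0.6 [ 0.4938 -0.2177]
shift [-72.5 204.   30.1] turn [ 1.000e-02 -3.000e-02 -1.339e+01]
```

send_rows:
  rows:
    - [[-14,41,0],[0,0,0],60]
    - [[-28,82,0],[0,0,0],60]
    - [[-42,123,0],[0,0,0],60]
    - [[-56,164,0],[0,0,0],60]
    - [[-72.5,205,0],[0,0,0],60]

```text
time: 11.02
tcp_pos: [0.4902, -0.2834, 0.1793]
tool_rot: [3.141, 0.001, 0.002]
force: [0.7, 0.1, 0.7]
finger_gap: 0.0602
```

```bash
python3 - <<'E'
from s import *
from m import circ
st(); to([.4900,-.2815,.084])
p,S=imaging.grab_frame("side");Cs=cloud("side",S);z=Cs[...,2];h=cv2.cvtColor(p,cv2.COLOR_BGR2HSV).astype(int)
z0=.064
for dz in(.003,.005): circ("side",0,(300,165,350,215),(z>z0-dz)&(z<z0+.008)&(h[...,1]<100)&(h[...,2]>50),z0,f"{dz}")
mm=(abs(z-z0)<.006); mm[:170]=0; mm[:,:300]=0; mm[:,350:]=0; mm[210:]=0
P=Cs[mm]; A=np.c_[P[:,:2],np.ones(len(P))]; print("plane",np.linalg.lstsq(A,P[:,2],rcond=None)[0].round(3),P.mean(0).round(4),len(P))
cv2.imwrite("pics/side4.png",cv2.resize(p[115:235,245:405],None,fx=4.5,fy=4.5,interpolation=cv2.INTER_CUBIC))
p,_=imaging.grab_frame("top");cv2.imwrite("pics/top4.png",cv2.resize(p[140:260,300:430],None,fx=4.5,fy=4.5,interpolation=cv2.INTER_CUBIC))
E
```

```text
t 11.025 p [ 0.4902 -0.2834  0.1793] yaw/tilt [-0.03 -0.06  0.05] F [0.7 0.1 0.7] gap 0.0602 j [ 0.51  0.7  -0.12  1.82  0.13  0.63 -1.26]
shift [-0.3 -2.  95.3] turn [ 0.03 -0.06  0.05]
side 0.003 c [ 0.5604 -0.0706] d 0.1191 px [324.  186.2] n 18
side 0.005 c [ 0.5595 -0.0695] d 0.1212 px [322.1 186.3] n 18
plane [-0.002  0.001  0.063] [ 0.5587 -0.0665  0.0622] 616
```

View pics/side4.png

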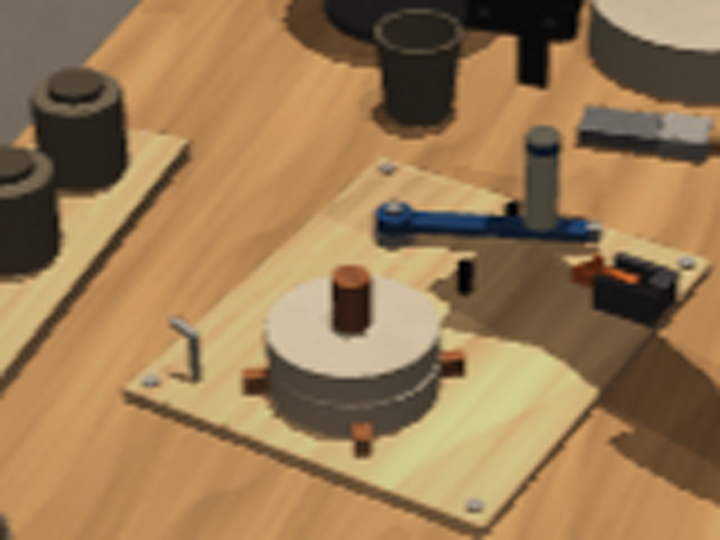

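View pics/top4.png

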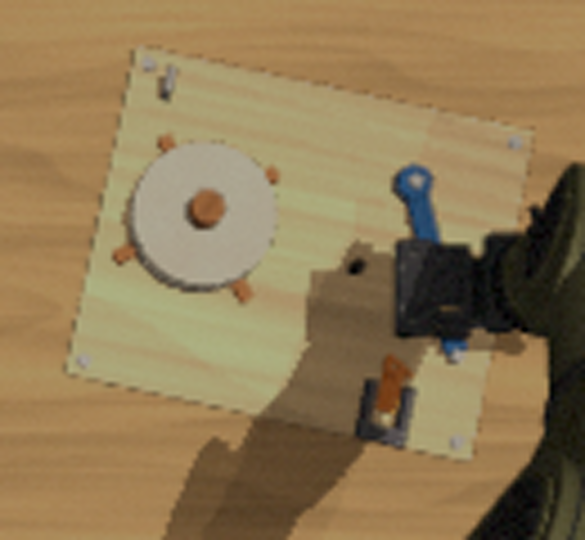

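Side and top views show the lid seated flat: tilt about 0.002, top at about .063, and centred within about 1–2 mm of the mould. The gripper is over the roller, so I'll descend around it.

send_rows:
  rows:
    - [[0,-2,25],[0,0,0],60]
    - [[0,-2,50],[0,0,0],60]
    - [[0,-2,75],[0,0,0],60]
    - [[0,-2,94],[0,0,0],60]
    - [[0,-2,94],[0,0,0],60]

```text
time: 11.75
tcp_pos: [0.49, -0.2791, 0.0839]
tool_rot: [-3.14, -0.002, 0.003]
force: [0.3, 0.7, -0.5]
finger_gap: 0.06
```

send_rows:
  rows:
    - [[0,0,0],[0,0,0],20]
    - [[0,0,0],[0,0,0],20]
    - [[0,0,0],[0,0,0],20]
    - [[0,0,0],[0,0,0],20]
    - [[0,0,0],[0,0,0],20]
  squeeze: 35

```text
time: 12.38
tcp_pos: [0.4906, -0.2817, 0.0851]
tool_rot: [3.139, -0.001, 0.002]
force: [-0.6, -3.5, 4.0]
finger_gap: 0.0248
```

```bash
python3 - <<'E'
from s import *
st()
E
```

```text
t 12.375 p [ 0.4906 -0.2817  0.0851] yaw/tilt [-0.13 -0.05 -0.02] F [-0.6 -3.5  4. ] gap 0.0248 j [ 0.49  0.85 -0.09  1.87  0.16  0.43 -1.29]
```

send_rows:
  rows:
    - [[-1,-5,0],[0,0,0],20]
    - [[-2,-11,0],[0,0,0],20]
    - [[-2.6,-16,0],[0,0,0],20]
    - [[-3,-22,0],[0,0,0],20]
    - [[-3,-27,0],[0,0,0],20]

```text
time: 13.0
tcp_pos: [0.4855, -0.2583, 0.085]
tool_rot: [3.135, -0.011, -0.003]
force: [-4.3, -11.1, 2.8]
finger_gap: 0.0255
```

```bash
python3 - <<'E'
from s import *
st()
E
```

```text
t 13.0 p [ 0.4855 -0.2583  0.085 ] yaw/tilt [-0.36  0.09 -0.41] F [ -4.3 -11.1   2.8] gap 0.0255 j [ 0.44  0.84 -0.07  1.92  0.15  0.39 -1.33]
```

send_rows:
  rows:
    - [[0.3,-6,0],[0,0,0],20]
    - [[0.6,-12,0],[0,0,0],20]
    - [[1.4,-18,0],[0,0,0],20]
    - [[2.5,-24,0],[0,0,0],20]
    - [[4,-30,0],[0,0,0],20]

```text
time: 13.62
tcp_pos: [0.4856, -0.2293, 0.0849]
tool_rot: [3.135, -0.016, -0.014]
force: [-10.6, -11.0, 10.4]
finger_gap: 0.0249
```

```bash
python3 - <<'E'
from s import *
st()
E
```

```text
t 13.625 p [ 0.4856 -0.2293  0.0849] yaw/tilt [-0.37  0.52 -0.57] F [-10.6 -11.   10.4] gap 0.0249 j [ 0.38  0.83 -0.06  1.95  0.14  0.37 -1.37]
```

```bash
python3 - <<'E'
from s import *
p,S=imaging.grab_frame("side")
cv2.imwrite("pics/side5.png",cv2.resize(p[115:235,285:425],None,fx=5,fy=5,interpolation=cv2.INTER_CUBIC))
p,_=imaging.grab_frame("top");cv2.imwrite("pics/top5.png",cv2.resize(p[160:260,330:430],None,fx=5.5,fy=5.5,interpolation=cv2.INTER_CUBIC))
E
```

```text
(no output)
```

View pics/side5.png

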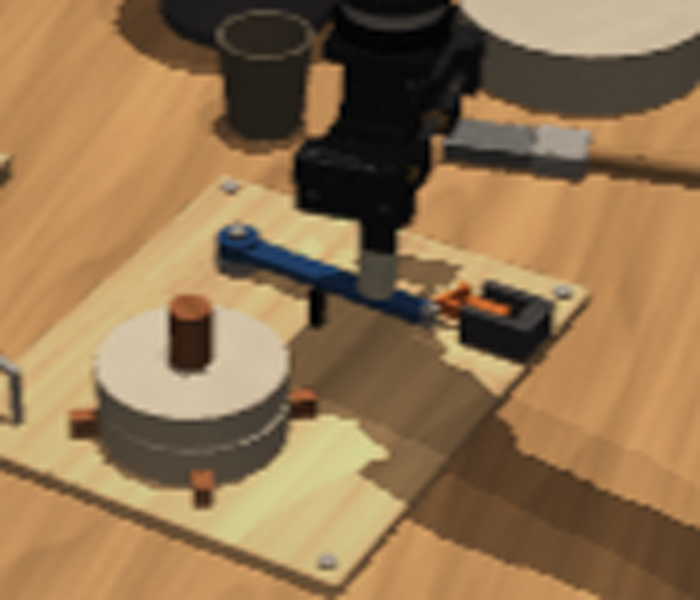

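View pics/top5.png

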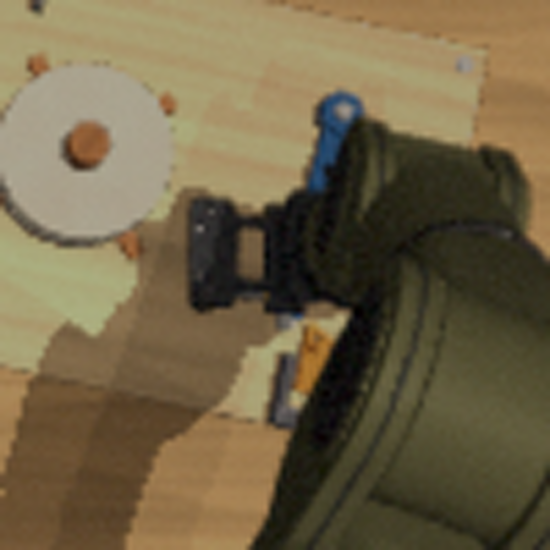

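```bash
python3 - <<'E'
from h import *
def q(t,p):
    d=(t-p)[:2]; f=np.arctan2(d[1],d[0])%(2*np.pi); return round(np.pi+.436-np.radians(11.55)-f,3),round(float(np.hypot(*d)),4)
# rest (topz crop: scale 3.8, off 220,120): hub (653,229), tip (688,377)
r=lambda n,u,v,z: ray_z(n,u,v,z)
p0=r("top",220+653/3.8,120+229/3.8,.04); t0=r("top",220+688/3.8,120+377/3.8,.036)
print("rest",p0.round(4),q(t0,p0))
p1=r("top",330+344/5.5,160+105/5.5,.04); t1=r("top",330+288/5.5,160+322/5.5,.036)
print("now",p1.round(4),q(t1,p1))
# side: rest sidez scale 3.3 off (210,130): hub(403,108) tip(549,122); now side5 scale5 off(285,115): hub(239,233) tip(431,312)
p=r("side",210+403/3.3,130+106/3.3,.04);t=r("side",210+549/3.3,130+122/3.3,.036);print("rest side",q(t,p))
p=r("side",285+239/5,115+232/5,.04);t=r("side",285+430/5,115+310/5,.036);print("now side",q(t,p))
E
```

```text
rest [ 0.5955 -0.2552  0.04  ] (np.float64(0.003), 0.1499)
now [ 0.6    -0.2578  0.04  ] (np.float64(0.485), 0.1538)
rest side (np.float64(0.063), 0.1488)
now side (np.float64(0.507), 0.1506)
```

Both views and the TCP travel put the arm at about 0.45–0.49, roughly at the click. I'll go about 5 mm further and ease off the radial pull.

send_rows:
  rows:
    - [[-0.5,-2,0],[0,0,0],20]
    - [[-1,-4,0],[0,0,0],20]
    - [[-1.5,-6,0],[0,0,0],20]
    - [[-1.5,-6,0],[0,0,0],20]
    - [[-1.5,-6,0],[0,0,0],20]

```text
time: 14.35
tcp_pos: [0.4866, -0.2226, 0.0849]
tool_rot: [3.136, -0.012, -0.007]
force: [-6.2, -12.4, 5.0]
finger_gap: 0.0251
```

```bash
python3 - <<'E'
from s import *
st()
p,S=imaging.grab_frame("side");np.savez("side6.npz",p=p,d=S)
cv2.imwrite("pics/side6.png",cv2.resize(p[150:195,325:405],None,fx=10,fy=10,interpolation=cv2.INTER_CUBIC))
p,_=imaging.grab_frame("top");cv2.imwrite("pics/top6.png",cv2.resize(p[170:240,360:420],None,fx=8,fy=8,interpolation=cv2.INTER_CUBIC))
E
```

```text
t 14.35 p [ 0.4866 -0.2226  0.0849] yaw/tilt [-0.34  0.26 -0.44] F [ -6.2 -12.4   5. ] gap 0.0251 j [ 0.37  0.83 -0.06  1.96  0.14  0.36 -1.37]
```

View pics/side6.png

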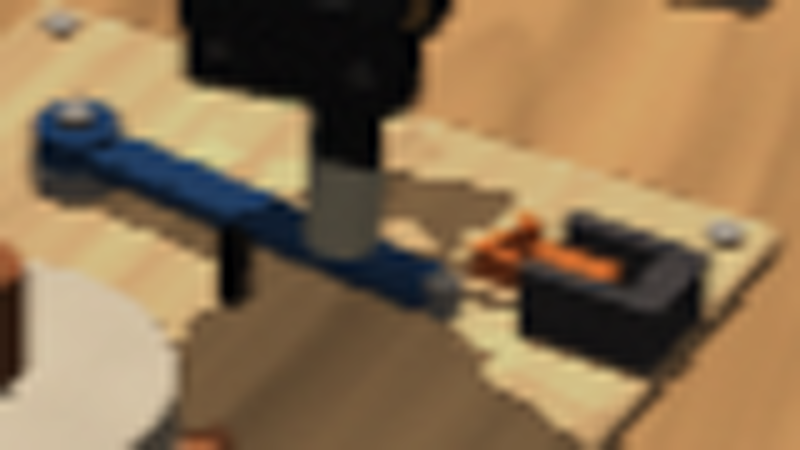

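View pics/top6.png

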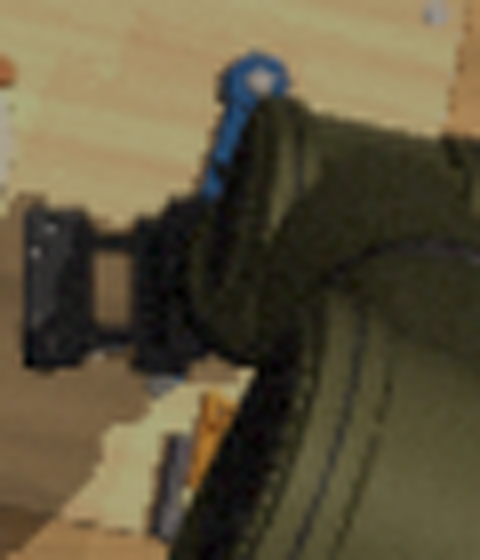

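```bash
python3 - <<'E'
from s import *
st()
for f in("side0.npz","side3.npz","side6.npz"):
    h=cv2.cvtColor(np.load(f)["p"],cv2.COLOR_BGR2HSV).astype(int); m=(h[...,0]<14)&(h[...,1]>190)&(h[...,2]>60); m[:160]=0;m[190:]=0;m[:,:368]=0;m[:,395:]=0
    v,u=np.where(m); print(f,len(u),u.min(),u.max(),v.min(),v.max(),u.mean().round(2),v.mean().round(2))
p=ray_z("side",325+75/10,150+113/10,.04);t=ray_z("side",325+442/10,150+287/10,.036);d=(t-p)[:2]
f=np.arctan2(d[1],d[0])%(2*np.pi); print("q",np.pi+.436-np.radians(11.55)-f,np.hypot(*d))
from m import circ
S=np.load("side6.npz");z=cloud("side",S["d"])[...,2];h=cv2.cvtColor(S["p"],cv2.COLOR_BGR2HSV).astype(int)
for dz in(.003,.005): circ("side",0,(300,165,350,215),(z>.064-dz)&(z<.072)&(h[...,1]<100)&(h[...,2]>50),.064,f"{dz}")
E
```

```text
t 14.45 p [ 0.4866 -0.2226  0.0849] yaw/tilt [-0.34  0.26 -0.45] F [ -5.  -11.2   5.1] gap 0.0246 j [ 0.37  0.83 -0.06  1.96  0.14  0.36 -1.37]
side0.npz 30 373 386 172 177 378.0 175.0
side3.npz 30 373 386 172 177 378.1 175.03
side6.npz 31 373 386 172 177 378.26 175.03
q 0.5808909135363391 0.15237313930610588
side 0.003 c [ 0.5605 -0.0717] d 0.1175 px [323.9 188.3] n 17
side 0.005 c [ 0.5591 -0.0705] d 0.1204 px [323.2 186.9] n 19
```

The pawl is back at its rest position (same pixel extent as before the push), the arm is at about 0.55 rad with a visible gap to the pawl, and the lid hasn't moved. Handing in.

```bash
python3 - <<'E'
from plant import order
print(order.sign_off())
E
```

```text
the job is handed in; nothing more can be done
None
```

The lid is seated on the mould base and released. The tensioner arm was past the click and still held against its spring when I handed the job in at about 14.5 s. `sign_off` gave no verdict.

- **Lid:** I lowered it until the contact force came on at the height predicted for full seating, then let go. The side camera then showed it flat (tilt about 0.002) and within about 1–2 mm of the mould centre. It had not moved after the push.
- **Tensioner:** I pinched the roller from above with 35 N and pushed it to about 0.55 rad (0.54 from the arm's travel, 0.58 from the side camera). The gripper reads about 11–12 N against it, so it is held by the robot. The pawl sits at the same pixels as before the push, with a visible gap to the arm's tooth.
- **Checks that disagreed:**
  - The side camera placed things about 7 mm off from the top camera and the robot. I set the lid by comparing lid and mould within the same view.
  - The grip pulled the roller sideways with about 10 N just past the click. I eased that to about 5 N before handing in.
- **Other objects:** I touched none of them on purpose and saw none move in the pictures, but I did not measure their positions again at the end.

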